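Free the stuck tapered plug of a sample canister

ROBOT

A 6-joint arm with a two-finger parallel gripper is mounted at the origin on the work surface. World frame = base frame: x ahead of the robot, y to its left, z up, the work surface at z = 0. Lengths are in m, angles in rad, forces in N, time in s.
With the tool pointing down it reaches from about 0.3 to 0.875 m from the base axis. Payload 6.4 kg.
Tool frame: the origin (TCP) lies between the finger pads; the fingertips stand 17 mm ahead of it and the grasp point (between the pads) lies 2 mm behind it; z points along the fingers, y is the direction in which the jaws open and shut (so a half turn about z gives the same grasp; the last joint's range is limited). The gripper opens to 88 mm and grips with 3 to 60 N. Pads are 18 mm wide; open, the fingers measure 123 mm over their backs; the gripper's body (75 mm by 187 mm) begins 45 mm behind the grasp point.
Start: joints at [-0.206, 0.181, 1.607, -0, 1.354, -0.206], TCP at [0.575, 0, 0.256] pointing down, gripper open.
Joint ranges: [-2.99, 2.99], [-0.89, 2.07], [0.3, 2.58], [-1.14, 4.28], [0, 2.63], [-3.12, 3.12]. Speed limits (rad/s): [2.57, 2.57, 3.01, 3.14, 3.14, 3.14].

INTERFACE

Orientations are given as a 3x3 rotation matrix whose columns are the frame's x, y, z axes.
In Python, from rig import robot, viewer, nets gives the robot as it stands.
- The arm moves only by the tool apply_moves, never from a script. Its argument "increments" is text: rows parted by semicolons, each of 7 numbers parted by spaces: the shift along the world's x, y, z in m, then the turn, a rotation vector about the world's x, y, z in rad, then the finger opening in m, from 0 to 0.0881. In form: dx dy dz ax ay az claw; .... A call has 1 to 8 rows; each row is the pose to reach, as a shift and turn from the pose commanded when the call began; what a row does not reach only later rows make up. A row lasts 1/10 s, in which the tool goes at most 50 mm and 8.59 degrees, less where a joint would pass 70% of its speed; a pose out of reach is approached as far as the arm can. A call with a gripper value outside its range is refused whole. The fingers move at their own pace and stop on an object; "force" is the grip in N (left out, the last holds). Time passes only in rows, so rows that repeat a pose let the fingers close. It gives the time, the measured TCP pose, the force and the opening at its end, in the units of the state.
- robot.state(): the state, without advancing time (a new reading comes with each control period).
- viewer.camera(name): name is "scene" or "side" or "wrist"; returns (picture, depth): 400x640x3 uint8, red, green, blue; 400x640 float32, m along the optical axis (not along the pixel's ray), 0 where there is no reading.
- viewer.camera_info(name): a dict with "fx", "fy", "cx", "cy" (pixels), "k1" (the pictures are not rectified: a ray, as slopes to the right and down, at radius r is drawn at 1 + k1 r^2 times it, then the intrinsics apply), "extrinsics" (4x4, takes a point from camera to world coordinates). Camera axes: x right, y down, z forward; pixel columns grow to the right and rows downward; lengths in m; the calibration is good to about 2 mm. A picture is of the moment at which its call begins: read the wrist's pose just before it. camera_info takes no time and is no camera call; for the wrist camera it gives the pose at the moment of the call.
- robot.sign_off(): hands the job in, once; it reports no verdict.
Trained networks look in the newest picture that a camera, given by its name, has taken for a name from the list of things; names that differ only in an ending like _2 or _b are one class to them, and where a whole thing is asked for, a point or a joint stands for the part that bears it (a point fixed in the world has none). Each returns a list of dicts, best first, with "confidence" (0 to 1); they miss things now and then, are a little off and sometimes report something else, mostly with a low value. They report only what shows in the picture. A call takes as long as a camera call.
- nets.regions_of(camera, target): "mask" (400x640 bool, what is visible of it) and "box" ([centre column, centre row, width, height] in pixels, round what is visible of it).
- nets.place_of(camera, target): "pixel" ([column, row] in pixels: a listed point, or the origin of a listed thing).
The state is a dict: "time": time; "qpos": joint angles; "dq": joint speeds; "tau": joint torques, N m; "ee_pos": TCP position; "tool_rot": TCP orientation; "ft_force": force on the tool from outside, world axes, zero at the start; "wrist_torque": the same for the moment, N m; "width": finger opening in m.
Only numpy, scipy, OpenCV 4.12 (cv2) and the standard library are available. Lean on these libraries where they do the work, as an engineer would, in place of code of your own. Each camera call takes 0.05 s, during which the arm holds its last target.

TASK

The tapered white plug with the blue T-handle has stuck in the neck of its steel sample canister. Twist it at least an eighth of a turn, either way, to break it free, for instance by pushing one end of the handle round; then lift it out and stand it gently upright on its narrow end in the dark steel tray, and let go. Leave the yellow-handled plug and the jars, dish, spatula and weight where they are.

Things in the scene. Friction and masses are not known exactly. Their poses are not given: they have to be found in the camera images.
- blue_bar (a point): Centre of the cross-bar of the blue T-handle of the stuck plug. The bar is 100 mm long along this point's x axis, 14 mm wide (y), 16 mm high (z, up), on a blue stem 13 mm thick and 23 mm high, above a white round flange 60 mm across (its top is 30 mm below the bar's centre). It starts about 156 mm above the table, at any horizontal angle.
- blue_foot (a point): Centre of the narrow lower end of the same plug, 76 mm straight below the bar's centre (same axes). The taper is 40 mm long, 38 mm across at this end and 47 mm at the flange; the foot end is flat, so that the plug can stand on it. The white plastic of taper and flange is slippery; the handle is not.
- blue_canister: Steel canister with a blue band, fixed to the table, holding that plug. Origin at the centre of its underside, z up, x along the bar's starting direction. Foot flange 128 mm across, body 100 mm up to 60 mm height, neck 59 mm, rim 120 mm above the table; the plug's flange sits on the rim, its foot is 40 mm down the neck.
- yellow_bar (a point): Centre of the T-handle's bar of the second, yellow-handled plug, same size, in an identical fixed canister with a yellow band; not to be touched. Which canister stands left and which right varies.
- yellow_canister: The identical fixed canister with the yellow band; origin at the centre of its underside, z up, x axis along the yellow bar's starting direction.
- tray: Shallow square dark grey steel tray, fixed, 130 x 130 mm outside, 14 mm high, walls 4 mm, inner floor 4 mm above the table. Origin at the centre of its underside, sides along its x and y axes.
- blue_plug: The plug: origin, axes as blue_foot; 100-210 g. It cannot lift until turned about 40 degrees (0.7 rad) either way; turning takes about 0.3 N m throughout (some 8 N at a bar end), it stays where left, stop at 71 degrees (1.25 rad). Once free only its weight resists the lift.
- red_jar: Bystander: small jar with a red cap, 44 mm across, 70 mm high, origin at its underside.
- green_jar: Bystander: small jar with a green cap, 44 mm across, 70 mm high, origin at its underside.
- dish: Bystander: closed clear round culture dish, 88 mm across, 12 mm high, origin at its underside.
- spatula: Bystander: spatula, 180 mm long, lying on the table.
- weight: Bystander: steel balance weight of 500 g, 40 mm across, 66 mm high, origin at its underside.

How it is judged:
By the outcome, as a careful person would: the job done as asked, in the order asked, and still so for the second after the job is handed in, with the robot touching nothing.
It also fails if it takes over 64 s, if anything falls off the work surface, if the arm or the gripper's body presses on something with over 40 N, if the wrist force passes 120 N, or if a joint passes its speed limit or range.

## Working session

There is one attempt and no reset: what is moved stays moved. The work goes in short steps, Python scripts to look and compute and a tool call to move; the robot and the scene stay as the last step left them, time stands still between calls to the robot, and variables do not carry over. Pictures are saved under pics/ and viewed, and the job is handed in when it is done.

Besides the shell and the picture viewer there is one more tool, called after "Emit:" as name(argument=value, ...) on one line, values as JSON. apply_moves: Moves the arm, as the interface text tells. Its arguments: {"type":"object","properties":{"increments":{"type":"string"},"force":{"type":"number"}},"required":["increments"]}

```bash
ls; mkdir -p pics; cat > h.py <<'E'
import numpy as np, cv2
from rig import robot, viewer, nets
def shot(n,f):
    im,d=viewer.camera(n); cv2.imwrite('pics/'+f,im[:,:,::-1]); return im,d,viewer.camera_info(n)
def rays(ci,px):
    px=np.atleast_2d(np.array(px,float))
    K=np.array([[ci['fx'],0,ci['cx']],[0,ci['fy'],ci['cy']],[0,0,1]])
    u=cv2.undistortPoints(px[:,None],K,np.array([ci['k1'],0,0,0,0.]))[:,0]
    return u
def pts(ci,px,z):  # depth z
    u=rays(ci,px); z=np.atleast_1d(z)
    p=np.c_[u*z[:,None],z]; E=np.array(ci['extrinsics']); return p@E[:3,:3].T+E[:3,3]
def onplane(ci,px,h):
    u=rays(ci,px);E=np.array(ci['extrinsics']); d=np.c_[u,np.ones(len(u))]@E[:3,:3].T; o=E[:3,3]
    return o+d*((h-o[2])/d[:,2])[:,None]
E
cat > look.py <<'E'
from h import *
print({k:v for k,v in robot.state().items() if k in('time','ee_pos','ft_force','width')})
for cam in ('scene','side'):
    im,d,ci=shot(cam,cam+'0.png')
    print(cam,np.round(np.array(ci['extrinsics'])[:3,3],3))
    for t,h in (('blue_bar',.156),('yellow_bar',.156),('tray',0),('blue_canister',0)):
        r=nets.place_of(cam,t)[:2]
        for q in r: print(t,np.round(q['pixel'],1),round(q['confidence'],2),np.round(onplane(ci,q['pixel'],h)[0],4))
E
python3 look.py
```

```text
pics
{'time': 0.0, 'ee_pos': array([5.74528829e-01, 1.22605600e-04, 2.54876433e-01]), 'ft_force': array([-0.54735034,  0.87275444,  0.03846253]), 'width': 0.08817840350176152}
scene [1.547 0.186 0.926]
blue_bar [415.8 155.1] 0.53 [0.4325 0.2455 0.156 ]
yellow_bar [234.4 145.1] 0.91 [ 0.4852 -0.2573  0.156 ]
tray [301.7 223.5] 0.8 [ 0.6    -0.0412  0.    ]
blue_canister [411.3 199.6] 0.89 [0.4375 0.2535 0.    ]
side [0.205 0.705 0.55 ]
blue_bar [338.4 261.7] 0.88 [0.4491 0.2576 0.156 ]
tray [343.2 232.3] 0.88 [ 0.5954 -0.0365  0.    ]
blue_canister [339.1 325.7] 0.65 [0.4487 0.2545 0.    ]
```

View pics/scene0.png

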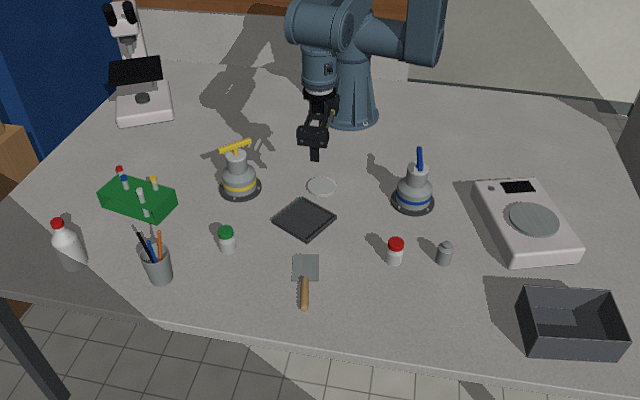

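View pics/side0.png

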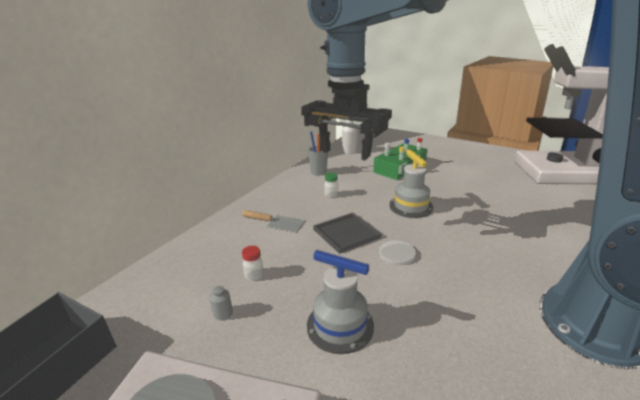

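Scene view: the blue canister is on the right (foot about 411,200) with its bar end-on to the camera (about 418,158), and the yellow one is on the left (about 240,185). The tray is at about (303,220), and the dish is just behind it at (322,186). The side view shows the blue bar from (316,256) to (366,268). Next I'll measure the bar axis and tray yaw using depth.

```bash
cat > bar.py <<'E'
from h import *
import sys
def bar(cam,f,zlo=.140,zhi=.175,c=(.445,.254),R=.09):
    im,d,ci=shot(cam,f)
    b=im.astype(int); m=(b[:,:,2]>b[:,:,0]*1.6)&(b[:,:,2]>60)&(d>0)
    v,u=np.nonzero(m); P=pts(ci,np.c_[u,v],d[v,u])
    k=(np.hypot(P[:,0]-c[0],P[:,1]-c[1])<R)&(P[:,2]>zlo)&(P[:,2]<zhi)
    P=P[k]
    print(cam,len(P),'z',np.percentile(P[:,2],[2,50,98]).round(4))
    T=P[P[:,2]>np.percentile(P[:,2],98)-.006]
    r=cv2.minAreaRect((T[:,:2]*1000).astype(np.float32)); print('top rect mm',r)
    vx,vy,x0,y0=cv2.fitLine((T[:,:2]).astype(np.float32),cv2.DIST_L2,0,.01,.01).ravel()
    print('yaw deg',np.degrees(np.arctan2(vy,vx)),'mean',T[:,:2].mean(0))
if __name__=='__main__':
    bar('scene','s1.png'); bar('side','d1.png')
    for cam in('scene','side'):
        im,d=viewer.camera(cam); ci=viewer.camera_info(cam)
        for t in ('tray','dish','red_jar','green_jar','weight','spatula'):
            r=nets.regions_of(cam,t)
            if not r: print(cam,t,'none');continue
            q=r[0]; v,u=np.nonzero(q['mask']&(d>0)); P=pts(ci,np.c_[u,v],d[v,u])
            rr=cv2.minAreaRect((P[:,:2]*1000).astype(np.float32))
            print(cam,t,round(q['confidence'],2),np.round(rr[0]),np.round(rr[1]),round(rr[2],1),'zmax',np.percentile(P[:,2],98).round(3))
E
python3 bar.py
```

```text
scene 110 z [0.1557 0.166  0.1695]
top rect mm ((452.5088806152344, 255.41175842285156), (97.55479431152344, 12.41685676574707), 4.626410961151123)
yaw deg 4.1681814 mean [0.45397809 0.25508177]
side 543 z [0.1444 0.1602 0.1652]
top rect mm ((444.8916931152344, 258.0171203613281), (96.4045639038086, 10.97598934173584), 4.695084095001221)
yaw deg 4.415981 mean [0.44358988 0.25914073]
scene tray 0.95 [586. -42.] [145. 135.] 61.5 zmax 0.017
scene dish 0.74 [435. -19.] [97. 85.] 30.2 zmax 0.017
scene red_jar 0.83 [657. 221.] [ 47. 115.] 86.6 zmax 0.074
scene green_jar none
scene weight 0.83 [640. 347.] [ 41. 103.] 79.4 zmax 0.068
scene spatula 0.81 [801.  13.] [184.  66.] 13.4 zmax 0.022
side tray 0.9 [591. -48.] [147. 153.] 61.7 zmax 0.014
side dish 0.73 [436. -15.] [91. 87.] 86.4 zmax 0.013
side red_jar 0.64 [707. 201.] [46. 97.] 44.2 zmax 0.071
side green_jar 0.71 [ 749. -246.] [ 44. 134.] 30.6 zmax 0.069
side weight 0.67 [662. 347.] [39. 34.] 58.8 zmax 0.066
side spatula 0.92 [809.  10.] [203.  69.] 8.2 zmax 0.02
```

```bash
python3 -c "
from h import *
s=robot.state();print(s['time'],np.round(s['tool_rot'],3),s['ee_pos'],s['qpos'])
ci=viewer.camera_info('wrist');print(np.round(ci['extrinsics'],3),ci['fx'])"
```

```text
1.3 [[-0.  1. -0.]
 [ 1.  0.  0.]
 [ 0. -0. -1.]] [5.74999262e-01 1.81066241e-05 2.55698358e-01] [-2.06303843e-01  1.80816040e-01  1.60701461e+00  9.04287627e-06
  1.35382625e+00 -2.06341185e-01]
[[ 1.    -0.001  0.     0.574]
 [-0.001 -0.962 -0.274  0.069]
 [ 0.     0.274 -0.962  0.385]
 [ 0.     0.     0.     1.   ]] 305.2531791705893
```

Emit:
apply_moves(increments="-0.04 0.05 0.02 0 0 0 0.088;-0.08 0.1 0.04 0 0 0 0.088;-0.1 0.15 0.05 0 0 0 0.088;-0.126 0.2 0.06 0 0 0 0.088;-0.126 0.256 0.06 0 0 0 0.088;-0.126 0.256 0.06 0 0 0 0.088;-0.126 0.256 0.06 0 0 0 0.088;-0.126 0.256 0.06 0 0 0 0.088")

```text
time: 2.1
ee_pos: [0.4486, 0.2569, 0.3158]
tool_rot: [[-0.003, 1.0, 0.0], [1.0, 0.003, -0.0], [-0.0, 0.0, -1.0]]
ft_force: [0.0, -0.4, -0.8]
width: 0.0879
```

```bash
cat > w.py <<'E'
from h import *
import sys
from bar import bar
s=robot.state();print(s['time'],s['ee_pos'],s['qpos'].round(3) if hasattr(s['qpos'],'round') else s['qpos'])
bar('wrist',sys.argv[1])
ci=viewer.camera_info('wrist')
for t,h in (('blue_bar',.156),('blue_canister',0)):
    for q in nets.place_of('wrist',t)[:2]: print(t,q['pixel'],q['confidence'],onplane(ci,q['pixel'],h))
E
python3 w.py w1.png
```

```text
2.1 [0.44857686 0.25686148 0.3157643 ] [ 0.29   0.003  1.678 -0.     1.461  0.287]
wrist 1553 z [0.1551 0.164  0.1656]
top rect mm ((447.20123291015625, 253.40060424804688), (97.36892700195312, 13.817193984985352), 4.187845230102539)
yaw deg 4.238222 mean [0.44722544 0.25409771]
blue_bar [313.7, 187.4] 0.94 [[0.44687381 0.25012126 0.156     ]]
blue_bar [394.1, 324.7] 0.27 [[0.53846231 0.08844977 0.156     ]]
blue_canister [316.2, 156.8] 0.95 [[0.44980164 0.25597796 0.        ]]
```

View pics/w1.png

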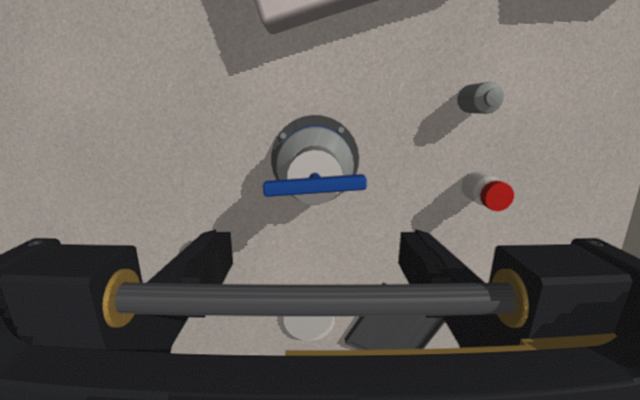

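The wrist view shows the bar from (264,188) to (366,183) with its centre near (315,186). The depth fit puts the centre at (0.4475, 0.2545) with a yaw of 4.2°, which agrees with the side and scene cameras. Next I'll turn the tool to match the bar.

Emit:
apply_moves(increments="-0.0015 -0.0015 0 0 0 -0.14 0.088;-0.0015 -0.0015 0 0 0 -0.28 0.088;-0.0015 -0.0015 0 0 0 -0.42 0.088;-0.0015 -0.0015 0 0 0 -0.56 0.088;-0.0015 -0.0015 0 0 0 -0.7 0.088;-0.0015 -0.0015 0 0 0 -0.84 0.088;-0.0015 -0.0015 0 0 0 -0.98 0.088;-0.0015 -0.0015 0 0 0 -1.12 0.088")

```text
time: 3.05
ee_pos: [0.4482, 0.2528, 0.3154]
tool_rot: [[0.904, 0.428, -0.0], [0.428, -0.904, -0.0], [-0.001, 0.0, -1.0]]
ft_force: [0.5, 0.8, -0.9]
width: 0.0877
```

Emit:
apply_moves(increments="0 0 -0.02 0 0 -0.14 0.088;0 0 -0.04 0 0 -0.28 0.088;0 0 -0.06 0 0 -0.376 0.088;0 0 -0.06 0 0 -0.376 0.088;0 0 -0.06 0 0 -0.376 0.088")

```text
time: 3.55
ee_pos: [0.4479, 0.2535, 0.2558]
tool_rot: [[0.997, 0.075, -0.001], [0.075, -0.997, -0.0], [-0.001, 0.0, -1.0]]
ft_force: [0.2, 0.4, -0.3]
width: 0.0877
```

```bash
python3 w.py w2.png
```

```text
3.55 [0.44792919 0.25345371 0.25582831] [ 0.284  0.045  1.756 -0.     1.341  1.779]
wrist 2086 z [0.163  0.1652 0.1666]
top rect mm ((448.54150390625, 254.6206512451172), (98.977294921875, 13.220803260803223), 4.056465148925781)
yaw deg 4.3892155 mean [0.45188751 0.25472725]
blue_bar [313.5, 200.5] 0.82 [[0.44790612 0.25409574 0.156     ]]
blue_canister [317.0, 163.7] 0.75 [[0.44995553 0.25061923 0.        ]]
```

View pics/w2.png

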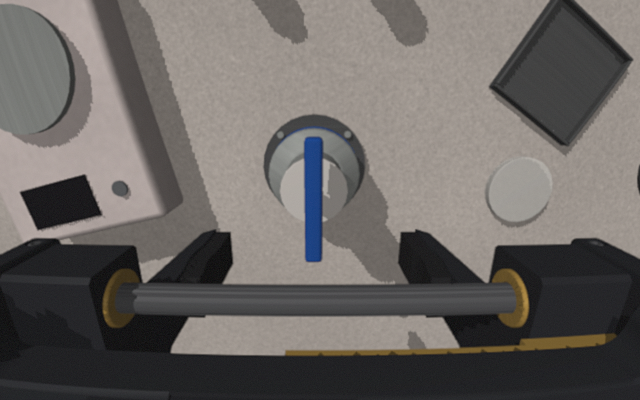

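The bar now runs along the image columns at about 313, from row 137 to 262, parallel to the pads. Its centre is about 1 mm from the TCP. I'll descend and close gently first.

Emit:
apply_moves(increments="0 0.001 -0.03 0 0 0 0.088;0 0.001 -0.06 0 0 0 0.06;0 0.001 -0.09 0 0 0 0.05;0 0.001 -0.102 0 0 0 0.04;0 0.001 -0.102 0 0 0 0.03;0 0.001 -0.102 0 0 0 0.01;0 0.001 -0.102 0 0 0 0;0 0.001 -0.102 0 0 0 0", force=5)

```text
time: 4.5
ee_pos: [0.4485, 0.2558, 0.1553]
tool_rot: [[0.997, 0.075, 0.003], [0.075, -0.997, 0.001], [0.003, -0.001, -1.0]]
ft_force: [0.2, 1.4, 0.5]
width: 0.0341
```

Emit:
apply_moves(increments="0 0 0 0 0 0 0;0 0 0 0 0 0 0;0 0 0 0 0 0 0")

```text
time: 4.8
ee_pos: [0.4477, 0.2551, 0.1541]
tool_rot: [[0.997, 0.075, 0.0], [0.075, -0.997, -0.001], [0.0, 0.001, -1.0]]
ft_force: [-0.3, -3.1, 3.0]
width: 0.0139
```

The fingers stopped at 13.9 mm, which matches the bar width, and side force is low. I'll grip hard and twist.

Emit:
apply_moves(increments="0 0 0 0 0 0 0;0 0 0 0 0 0 0;0 0 0 0 0 0 0;0 0 0 0 0 0.1 0;0 0 0 0 0 0.2 0;0 0 0 0 0 0.3 0;0 0 0 0 0 0.3 0", force=60)

```text
time: 5.5
ee_pos: [0.4478, 0.2551, 0.1541]
tool_rot: [[0.93, 0.367, 0.0], [0.367, -0.93, -0.0], [0.0, 0.0, -1.0]]
ft_force: [-1.4, -5.1, 5.5]
width: 0.0132
```

```bash
python3 -c "
from h import *
s=robot.state();print(s['ft_force'],s['wrist_torque'],s['width'])
from bar import bar
bar('side','d2.png')"
```

```text
[-1.38235973 -5.11335263  5.51709287] [-0.77527197  0.26935296 -0.77517676] 0.013153990776580526
side 89 z [0.1517 0.1602 0.1645]
top rect mm ((407.7373962402344, 247.18946838378906), (17.14496421813965, 7.976089954376221), 10.294116020202637)
yaw deg 14.942127 mean [0.40799001 0.24768281]
```

View pics/d2.png

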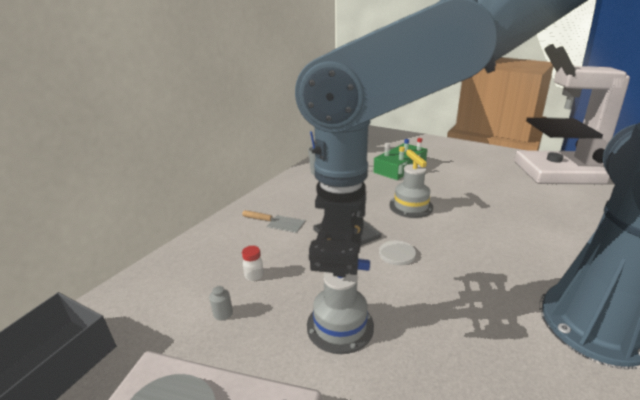

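The side view shows the gripper on the bar, with the bar's near end still visible at (363,265). I'll check in the wrist camera whether the bar follows the tool.

```bash
python3 w.py w3.png
```

```text
5.55 [0.44779904 0.2551144  0.15410845] [ 0.287  0.167  1.845 -0.     1.13   1.485]
wrist 4871 z [0.1612 0.1644 0.1657]
top rect mm ((451.14324951171875, 255.37237548828125), (92.4071044921875, 14.013494491577148), 19.020580291748047)
yaw deg 18.710632 mean [0.46036121 0.25855902]
blue_bar [312.8, 263.3] 0.84 [[0.44753734 0.25533425 0.156     ]]
blue_canister [315.4, 184.9] 0.61 [[0.4467945  0.25357038 0.        ]]
```

View pics/w3.png

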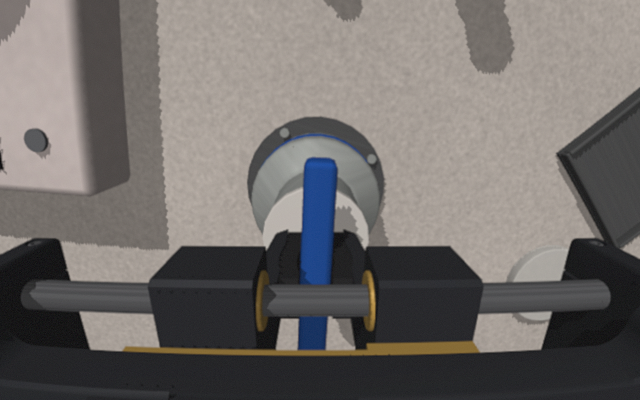

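The bar follows, now at 18.9° against the tool's 21.5°. I'll continue to about 55° total.

Emit:
apply_moves(increments="0 0 0 0 0 0.1 0;0 0 0 0 0 0.2 0;0 0 0 0 0 0.3 0;0 0 0 0 0 0.4 0;0 0 0 0 0 0.5 0;0 0 0 0 0 0.6 0;0 0 0 0 0 0.68 0;0 0 0 0 0 0.68 0")

```text
time: 6.5
ee_pos: [0.4478, 0.2551, 0.1541]
tool_rot: [[0.493, 0.87, 0.0], [0.87, -0.493, -0.0], [-0.0, 0.0, -1.0]]
ft_force: [-1.5, -5.7, 6.1]
width: 0.0131
```

```bash
python3 w.py w4.png; python3 -c "
from h import *
s=robot.state();print(s['ft_force'],s['wrist_torque'],s['width'])"
```

```text
6.5 [0.44778129 0.25513298 0.15405871] [ 0.287  0.167  1.845 -0.     1.13   0.803]
wrist 4860 z [0.1614 0.1644 0.1657]
top rect mm ((449.49859619140625, 257.43267822265625), (92.12307739257812, 14.025078773498535), 57.41299819946289)
yaw deg 57.41397 mean [0.45464285 0.26585294]
blue_bar [314.7, 266.0] 0.94 [[0.44669607 0.2535958  0.156     ]]
blue_canister [317.4, 184.7] 0.63 [[0.44890773 0.25262352 0.        ]]
[-1.67794623 -5.0400262   5.17607442] [-0.7514086   0.17668147 -0.86516326] 0.013365767256218417
```

The bar has turned 53° (40° needed). I'll lift slowly, straight up.

Emit:
apply_moves(increments="0 0 0.003 0 0 0 0;0 0 0.006 0 0 0 0;0 0 0.01 0 0 0 0;0 0 0.015 0 0 0 0;0 0 0.02 0 0 0 0;0 0 0.02 0 0 0 0")

```text
time: 7.25
ee_pos: [0.4476, 0.256, 0.1742]
tool_rot: [[0.493, 0.87, 0.0], [0.87, -0.493, 0.001], [0.001, -0.0, -1.0]]
ft_force: [0.4, 0.3, -2.0]
width: 0.0128
```

```bash
python3 -c "
from h import *
s=robot.state();print(s['ft_force'],s['wrist_torque'],s['width'])
shot('side','d3.png')"
```

```text
[ 0.37945039  0.25561455 -2.0097139 ] [-0.03029165  0.04362451 -0.05010631] 0.012760599483745319
```

View pics/d3.png

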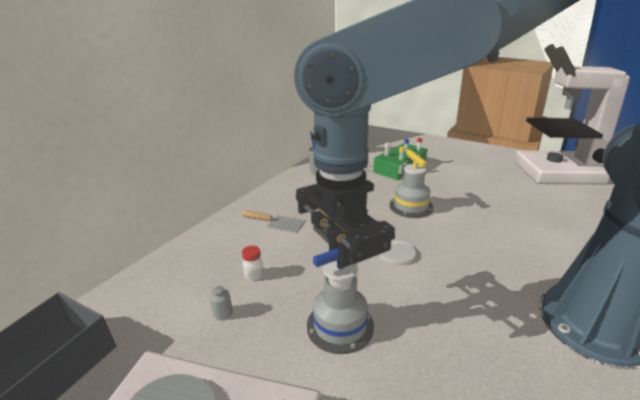

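The plug is rising: the flange at (340,268) is clear of the rim, and the wrist reads about −2 N. I'll raise it clear of the neck and carry it over.

Emit:
apply_moves(increments="0 0 0.015 0 0 0 0;0 0 0.035 0 0 0 0;0 0 0.055 0 0 0 0;0 0 0.07 0 0 0 0;0 0 0.075 0 0 0 0;0 0 0.075 0 0 0 0")

```text
time: 7.9
ee_pos: [0.4477, 0.2558, 0.2492]
tool_rot: [[0.493, 0.87, 0.001], [0.87, -0.493, 0.001], [0.001, 0.001, -1.0]]
ft_force: [-0.7, 0.4, -2.0]
width: 0.0128
```

Emit:
apply_moves(increments="0.012 -0.025 0 0 0 0 0;0.032 -0.065 0 0 0 0 0;0.057 -0.115 0 0 0 0 0;0.082 -0.165 0 0 0 0 0;0.107 -0.215 0 0 0 0 0;0.13 -0.262 0 0 0 0 0;0.143 -0.288 0 0 0 0 0;0.146 -0.296 0 0 0 0 0")

```text
time: 8.7
ee_pos: [0.5945, -0.0453, 0.247]
tool_rot: [[0.498, 0.867, -0.001], [0.867, -0.498, -0.001], [-0.001, -0.0, -1.0]]
ft_force: [0.2, 1.1, -1.9]
width: 0.0129
```

Emit:
apply_moves(increments="0 0 0 0 0 0 0;0 0 -0.02 0 0 0 0;0 0 -0.05 0 0 0 0;0 0 -0.075 0 0 0 0;0 0 -0.09 0 0 0 0;0 0 -0.1 0 0 0 0;0 0 -0.1 0 0 0 0;0 0 -0.1 0 0 0 0")

```text
time: 9.5
ee_pos: [0.594, -0.0402, 0.1496]
tool_rot: [[0.493, 0.87, 0.001], [0.87, -0.493, -0.0], [0.0, 0.001, -1.0]]
ft_force: [-0.0, 0.8, -3.1]
width: 0.0135
```

```bash
python3 -c "
from h import *
s=robot.state();print(s['time'],s['ee_pos'],s['ft_force'],s['wrist_torque'],s['width'])
for c in('side','scene'):
    im,d,ci=shot(c,c+'4.png')
    for t in('blue_foot','blue_bar','tray'):
        for q in nets.place_of(c,t)[:1]: print(c,t,q['pixel'],q['confidence'],onplane(ci,q['pixel'],{'blue_foot':.08,'blue_bar':.156,'tray':0}[t]))
import cv2
a=cv2.imread('pics/side4.png')[150:330,230:470];b=cv2.imread('pics/scene4.png')[100:280,200:440]
cv2.imwrite('pics/c4.png',cv2.resize(np.hstack([a,b]),(800,300)))
"
```

```text
9.5 [ 0.59403542 -0.04019768  0.149589  ] [-0.0116281   0.79675555 -3.05199985] [-0.00662484  0.04205273  0.00179601] 0.013484031449544704
side blue_foot [346.9, 206.4] 0.79 [[ 0.58681685 -0.03902649  0.08      ]]
side blue_bar [347.9, 183.3] 0.77 [[ 0.57526635 -0.02018213  0.156     ]]
side tray [346.1, 232.6] 0.92 [[ 0.58805333 -0.03893771  0.        ]]
scene blue_foot [301.3, 202.7] 0.74 [[ 0.6037526  -0.03998734  0.08      ]]
scene blue_bar [300.1, 175.6] 0.77 [[ 0.58497897 -0.04588842  0.156     ]]
scene tray [304.1, 222.3] 0.89 [[ 0.59401014 -0.0357304   0.        ]]
```

View pics/c4.png

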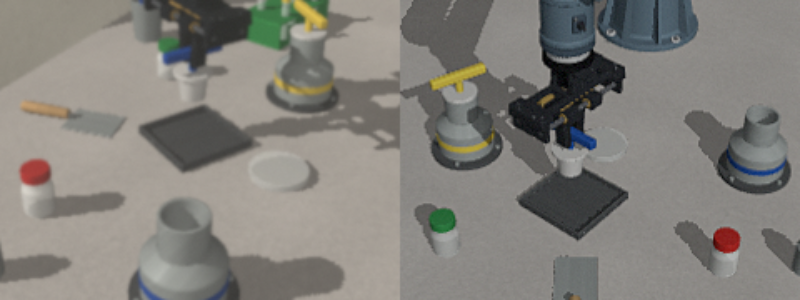

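The canister neck is empty, and the plug hangs upright over the tray centre. Now I'll lower it, slowly at the end.

Emit:
apply_moves(increments="0 0 -0.015 0 0 0 0;0 0 -0.035 0 0 0 0;0 0 -0.05 0 0 0 0;0 0 -0.06 0 0 0 0;0 0 -0.066 0 0 0 0;0 0 -0.066 0 0 0 0;0 0 -0.066 0 0 0 0")

```text
time: 10.6
ee_pos: [0.5939, -0.0406, 0.0831]
tool_rot: [[0.493, 0.87, 0.001], [0.87, -0.493, -0.0], [0.0, 0.001, -1.0]]
ft_force: [0.3, -0.5, -1.5]
width: 0.013
```

Emit:
apply_moves(increments="0 0 -0.001 0 0 0 0;0 0 -0.002 0 0 0 0;0 0 -0.003 0 0 0 0;0 0 -0.004 0 0 0 0;0 0 -0.004 0 0 0 0")

```text
time: 11.1
ee_pos: [0.5934, -0.0405, 0.0786]
tool_rot: [[0.493, 0.87, -0.0], [0.87, -0.493, 0.0], [-0.0, -0.0, -1.0]]
ft_force: [-0.8, -0.9, -1.8]
width: 0.0131
```

Emit:
apply_moves(increments="0 0 -0.0005 0 0 0 0;0 0 -0.0005 0 0 0 0;0 0 -0.001 0 0 0 0;0 0 -0.001 0 0 0 0", force=20)

```text
time: 11.5
ee_pos: [0.5938, -0.0405, 0.0781]
tool_rot: [[0.493, 0.87, 0.001], [0.87, -0.493, -0.0], [0.0, 0.001, -1.0]]
ft_force: [-0.6, 0.2, 1.7]
width: 0.0137
```

It touched down: the vertical force went from −1.8 to +1.7 N at the expected height. I'll ease the grip and open evenly.

Emit:
apply_moves(increments="0 0 -0.001 0 0 0 0;0 0 -0.001 0 0 0 0;0 0 -0.001 0 0 0 0.016;0 0 -0.001 0 0 0 0.02;0 0 -0.001 0 0 0 0.03;0 0 -0.001 0 0 0 0.05;0 0 -0.001 0 0 0 0.07;0 0 -0.001 0 0 0 0.07", force=3)

```text
time: 12.3
ee_pos: [0.5935, -0.0405, 0.0766]
tool_rot: [[0.493, 0.87, -0.0], [0.87, -0.493, 0.0], [-0.0, -0.0, -1.0]]
ft_force: [-0.2, 0.5, 0.1]
width: 0.05
```

```bash
python3 -c "
from h import *
s=robot.state();print(s['time'],s['ee_pos'],s['ft_force'],s['width'])
for c in('side','scene','wrist'): shot(c,c+'5.png')
import cv2
a=cv2.imread('pics/side5.png')[150:330,230:470];b=cv2.imread('pics/scene5.png')[100:280,200:440]
cv2.imwrite('pics/c5.png',np.vstack([cv2.resize(np.hstack([a,b]),(800,300)),cv2.copyMakeBorder(cv2.resize(cv2.imread('pics/wrist5.png'),(480,300)),0,0,0,320,0)]))
"
```

```text
12.3 [ 0.59347264 -0.04050177  0.07662313] [-0.23194083  0.4506959   0.08116013] 0.05002941678180084
```

View pics/c5.png

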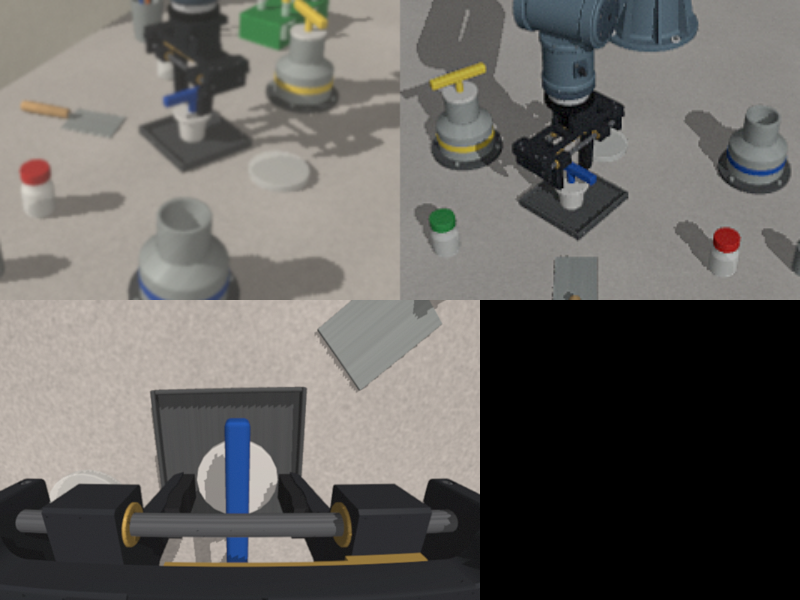

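The plug stands upright in the tray, centred between the open fingers, and the bar lies between the pads. I'll rise straight up.

Emit:
apply_moves(increments="0 0 0 0 0 0 0.085;0 0 0.01 0 0 0 0.085;0 0 0.03 0 0 0 0.085;0 0 0.06 0 0 0 0.085;0 0 0.1 0 0 0 0.085;0 0 0.14 0 0 0 0.085;0 0 0.16 0 0 0 0.085;0 0 0.16 0 0 0 0.085")

```text
time: 13.25
ee_pos: [0.5957, -0.041, 0.2418]
tool_rot: [[0.493, 0.87, 0.008], [0.87, -0.493, -0.002], [0.002, 0.008, -1.0]]
ft_force: [1.3, 0.1, 0.1]
width: 0.085
```

```bash
python3 -c "
from h import *
s=robot.state();print(s['time'],s['ee_pos'],s['ft_force'],s['width'])
from bar import bar
for c in('side','scene','wrist'): bar(c,c+'6.png',.05,.1,(.594,-.04),.08)
import cv2
a=cv2.imread('pics/side6.png')[150:330,230:470];b=cv2.imread('pics/scene6.png')[100:280,200:440]
cv2.imwrite('pics/c6.png',np.vstack([cv2.resize(np.hstack([a,b]),(800,300)),cv2.copyMakeBorder(cv2.resize(cv2.imread('pics/wrist6.png'),(480,300)),0,0,0,320,0)]))
"
```

```text
13.25 [ 0.59568353 -0.04096228  0.2417975 ] [1.31062466 0.11944466 0.05079181] 0.0849907832753091
side 193 z [0.0581 0.0839 0.087 ]
top rect mm ((590.9508666992188, -35.76847839355469), (94.85452270507812, 14.619919776916504), 59.29209518432617)
yaw deg 59.81576 mean [ 0.59102431 -0.03335725]
scene 237 z [0.0564 0.0866 0.0915]
top rect mm ((595.4953002929688, -40.3675422668457), (99.37579345703125, 15.019558906555176), 59.63441848754883)
yaw deg 60.444077 mean [ 0.59771414 -0.03811275]
wrist 1448 z [0.0846 0.0871 0.0886]
top rect mm ((593.246826171875, -40.99835205078125), (98.9978256225586, 13.671866416931152), 60.0855712890625)
yaw deg 60.3376 mean [ 0.59395821 -0.03868533]
```

View pics/c6.png

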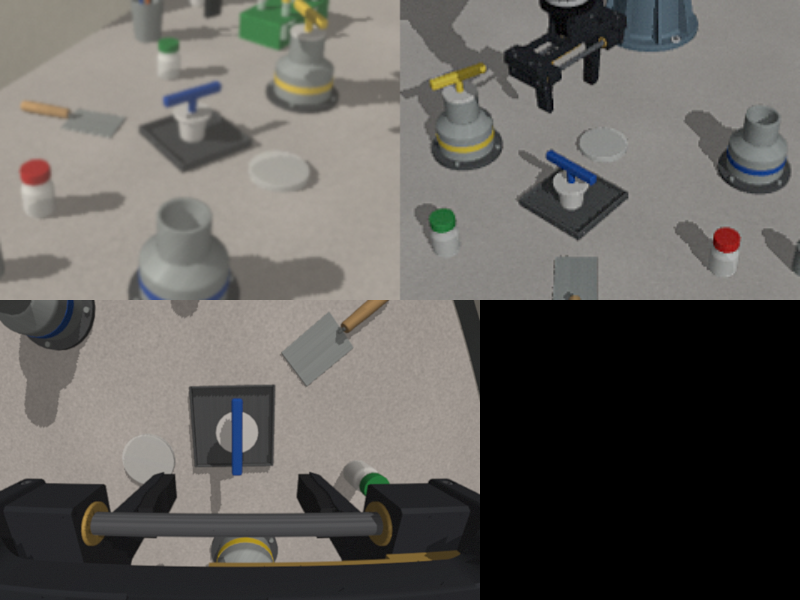

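All three cameras show the plug upright in the tray centre. The bar top is at 0.087 m (0.088 expected) and level, and the bystanders haven't moved. I'll let the arm settle, then hand in.

Emit:
apply_moves(increments="0 0 0 0 0 0 0.085;0 0 0 0 0 0 0.085;0 0 0 0 0 0 0.085;0 0 0 0 0 0 0.085;0 0 0 0 0 0 0.085")

```text
time: 13.9
ee_pos: [0.5935, -0.0405, 0.2364]
tool_rot: [[0.493, 0.87, -0.0], [0.87, -0.493, 0.0], [-0.0, -0.0, -1.0]]
ft_force: [0.7, -0.0, -0.3]
width: 0.0847
```

```bash
python3 -c "
from h import *
from bar import bar
bar('wrist','w7.png',.05,.1,(.594,-.04),.08)
s=robot.state();print(s['time'],s['dq'],s['ft_force'])
print(robot.sign_off())"
```

```text
wrist 1429 z [0.0859 0.0885 0.0899]
top rect mm ((594.3650512695312, -40.98836898803711), (98.63980865478516, 13.714658737182617), 60.09577941894531)
yaw deg 60.365986 mean [ 0.59498237 -0.03906702]
13.95 [-0.00028593 -0.00278163 -0.00152281  0.00021024 -0.00138776  0.00105976] [ 1.31773971 -0.06700283  0.26199385]
the job is handed in; nothing more can be done
None
```

The blue-handled plug is out of its canister, standing upright on its narrow end in the middle of the tray, and I handed the job in at about 14 s. I gripped the bar at its centre and twisted it about 53°. The wrist camera showed the bar lagging the tool by about 3°. Then I lifted it straight up, lowered it until the wrist force showed contact, let go and backed off upwards.

**Last checks:** the bar's top was at 0.088 m, as expected for a plug standing on the tray floor. The bar's centre was at about (0.594, −0.041) m, near the tray's. The plug stayed still after release, and the open gripper was touching nothing.

**Bystanders:** the yellow plug, jars, dish and spatula looked undisturbed in the last pictures. I didn't re-measure them, and the weight was barely in view, though the arm never went near it.

**Disagreement:** the cameras differed by up to about 10 mm on the tray's position, which is well inside the room the plug has there.

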